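Slide the loaded tray under the router organiser and shut its flap

ROBOT

A 7-joint arm with a two-finger parallel gripper is mounted at the origin on the work surface. World frame = base frame: x ahead of the robot, y to its left, z up, the work surface at z = 0. Lengths are in m, angles in rad, forces in N, time in s.
With the tool pointing down it reaches from about 0.4 to 0.85 m from the base axis. Payload 10.4 kg.
Tool frame: the origin (TCP) lies midway between the tips of the shut fingers; the grasp point (between the pads) lies 19 mm behind it; z points along the fingers, x is the direction in which the jaws open and shut, and the axes are right-handed (so a half turn about z gives the same grasp; the last joint's range is limited). The gripper opens to 85 mm and grips with 20 to 120 N. Pads are 22 mm wide; open, the fingers measure 114 mm over their backs; the gripper's body (76 mm by 85 mm) begins 54 mm behind the grasp point. The pads swing forward as they close: fully open they stand 13 mm farther back than shut.
Start: joints at [-1.148, 0.332, -0.065, 1.46, 0.022, 1.35, -0.088], TCP at [0.269, 0.564, 0.231] pointing down, gripper open.
Joint ranges: [-2.6, 2.6], [-0.5, 2.12], [-1.47, 1.34], [0.16, 2.42], [-1.27, 4.41], [0.06, 2.06], [-2.6, 2.6]. Speed limits (rad/s): [2.22, 2.22, 2.79, 2.79, 3.14, 3.14, 3.14].

INTERFACE

Orientations are given as a unit quaternion [x, y, z, w].
In Python, from workcell import manip, cams gives the robot as it stands.
- The arm moves only by the tool move_arm, never from a script. Its argument "moves" is a list of rows, each a list of 7 numbers: the turn, a rotation vector about the tool's x, y, z in degrees, then the shift along the tool's x, y, z in m, then the finger opening in m, from 0 to 0.0854. A call has 1 to 10 rows; each row is the pose to reach, as a shift and turn from the pose commanded when the call began, along the tool's axes at that moment; what a row does not reach only later rows make up. A row lasts 1/10 s, in which the tool goes at most 50 mm and 8.59 degrees, less where a joint would pass 70% of its speed; a pose out of reach is approached as far as the arm can. A call with a gripper value outside its range is refused whole. The fingers move at their own pace and stop on an object; "grip_force" is the grip in N (left out, the last holds). Time passes only in rows, so rows that repeat a pose let the fingers close. It gives the time, the measured TCP pose, the force and the opening at its end, in the units of the state.
- manip.get_obs(): the state, without advancing time (a new reading comes with each control period).
- cams.camera(name): name is "side" or "top"; returns the picture (384x512x3 uint8, red, green, blue); there is no depth.
- cams.camera_params(name): a dict with "fx", "fy", "cx", "cy" (pixels), "xyz" and "rotation" of the camera in the world. Camera axes: x right, y up, looking along -z (the intrinsics and any distortion apply to the point x, -y, -z); pixel columns grow to the right and rows downward; lengths in m; the calibration is good to about 2 mm. A picture is of the moment at which its call begins. camera_params takes no time and is no camera call.
- manip.hand_in(): hands the job in, once; it reports no verdict.
The state is a dict: "clock": time; "joint_pos": joint angles; "joint_velocities": joint speeds; "tau": joint torques, N m; "position": TCP position; "ee_rot": TCP orientation; "ft_force": force on the tool from outside, world axes, zero at the start; "torque": the same for the moment, N m; "grip_width": opening from 0.0 (shut) to 1.0 (fully open).
Only numpy, scipy, OpenCV 4.12 (cv2) and the standard library are available. Lean on these libraries where they do the work, as an engineer would, in place of code of your own. Each camera call takes 0.05 s, during which the arm holds its last target. There are 200 camera calls.

TASK

Slide the small aluminium tray, with the glass jar standing on it, along the shelf and all the way into the middle lane of the pine organiser under the router, past the raised green flap; the tray must stay down on the shelf and the jar must stay standing in it. Once the tray is fully inside, swing the flap down until it is fully shut. Leave the router, vase, remote, torch and key bowl where they are.

Things in the scene. Friction and masses are not known exactly. Their poses are not given: they have to be found in the camera images.
- organiser: Fixed pine organiser, 180 (x) x 320 (y) x 168 mm high, no floor: things slide in on the shelf. Origin: centre of its underside; open front at x = -90 mm; its -x looks to the robot's right (world -y). Middle lane: centred on y = 0, 116 mm wide between 14 mm walls, roof 150 mm up, back wall at x = +78 mm. Side bays: books, boxes. Router on top, its front 60 to 80 mm behind the organiser's front
- flap (a joint): Angle (rad) of the green flap over the lane's mouth, hinged at its top edge: 0 = shut, hanging down against the front; grows as it swings out and up (1.57 level, 2.75 end of travel). Starts raised, 2.35 to 2.6. A stiff hinge holds it where left; 0.2 to 0.3 N m moves it. Panel 150 mm from hinge to free edge, 142 mm wide, 10 mm thick, hinge axis in its mid-plane
- flap_hinge (a point): Middle of the flap's hinge axis: 97 mm in front of (-x) and 160 mm above the organiser's origin. Axes as the organiser's; the hinge axis runs along y
- tray_mid (a point): Centre of the loose aluminium tray, 130 (x) x 100 (y) mm with a 12 mm high rim, 3 mm floor; this point is 6 mm above its underside. Its x axis points from the clip end to the front end. With the clip, which overhangs the rear rim, it reaches from x = -73 mm to +65 mm. 0.18 kg
- clip_grip (a point): Centre of the green spring clip fixed on the middle of the tray's rear (-x) rim, the tray's handle: upright, 22 mm wide across y, 18 mm along x, top 50 mm above the shelf; this point is 32 mm above the tray's underside, 63.5 mm behind tray_mid. Axes as the tray's. The clip does not come off
- jar: Glass jar with a steel screw lid, 66 mm diameter, 120 mm high, about 0.25 kg, standing loose on the tray's floor ahead of the clip. Origin: centre of its underside; z along its axis
- router: White plastic router, 100 x 170 x 28 mm, loose on top of the organiser, with two thin antennas at its far side reaching 130 mm above its underside. Origin: centre of its underside. Bystander
- vase: Grey ceramic vase, 90 mm diameter, 150 mm high. Origin: centre of its underside. Bystander, beyond the tray's path (larger world x)
- remote: Black TV remote lying flat, 160 x 46 x 20 mm. Origin: centre of its underside. Bystander, beyond the tray's path (larger world x)
- torch: Yellow torch with a black head, lying, 150 mm long, 44 mm high. Origin: under its middle. Bystander
- keybowl: Terracotta bowl, 110 mm diameter, 45 mm high. Origin: centre of its underside. Bystander
Not all that is in view belongs to the job. What is shaped like the jar but blue is not meant.

How it is judged:
On the way, in this order (a step that is already met when the one before it is completed fails the run):
1. the tray is fully inside the lane with the jar standing on it, while the flap is still raised (x of tray_mid in the frame of organiser above -0.02 m and y of tray_mid in the frame of organiser between -0.02 and 0.02 m and value of joint flap above 1.4 rad), for 0.2 s.
2. the flap is shut (value of joint flap below 0.08 rad), for 0.2 s.
At the end, for the whole second after the job is handed in: The tray lies flat on the shelf fully inside the organiser's middle lane (tray_mid no more than 20 mm in front of the organiser's origin and within 20 mm of the lane's centre line), the jar stands upright (within 0.15 rad) on the tray, the flap is shut (under 0.08 rad) and still (x of tray_mid in the frame of organiser above -0.02 m and y of tray_mid in the frame of organiser between -0.02 and 0.02 m and height (world z) of tray_mid below 0.012 m and angle between jar's own z axis and vertical below 0.15 rad and horizontal distance between jar and tray_mid below 0.045 m and value of joint flap below 0.08 rad and velocity of joint flap below 0.05 rad/s); the robot touches nothing.
It fails at once if the jar is tipped by more than 0.35 rad (angle between jar's own z axis and vertical above 0.35 rad).
It fails at once if the tray is lifted off the shelf by more than 20 mm (height (world z) of tray_mid above 0.026 m).
It fails at once if the router is shifted by more than 20 mm (distance of router from where it was at the start of the episode above 0.02 m).
It fails at once if the vase, remote, torch or key bowl is shifted by more than 25 mm (distance of any of vase, remote, torch, keybowl from where it was at the start of the episode above 0.025 m).
It also fails if it takes over 58 s, if anything falls off the work surface, if the arm or the gripper's body presses on something with over 40 N, if the wrist force passes 120 N, or if a joint passes its speed limit or range.

## Working session

There is one attempt and no reset: what is moved stays moved. The work goes in short steps, Python scripts to look and compute and a tool call to move; the robot and the scene stay as the last step left them, time stands still between calls to the robot, and variables do not carry over. Pictures are saved under pics/ and viewed, about 8 in all and at most 12, crops included, and the job is handed in when it is done.

Besides the shell and the picture viewer there is one more tool, called after "Emit:" as name(argument=value, ...), one argument or row to a line, values as JSON. move_arm: Moves the arm, as the interface text tells. Its arguments: {"type":"object","properties":{"moves":{"type":"array","items":{"type":"array","items":{"type":"number"}}},"grip_force":{"type":"number"}},"required":["moves"]}

```bash
mkdir -p pics; ls
python3 - <<'E'
from workcell import manip, cams
import cv2, numpy as np
print(manip.get_obs())
for n in ("side","top"):
    im=cams.camera(n); cv2.imwrite(f"pics/{n}0.png",im[:,:,::-1]); p=cams.camera_params(n); print(n,p)
E
```

```text
pics
{'clock': 0.0, 'joint_pos': array([-1.14757066,  0.33288883, -0.06469067,  1.46097736,  0.0215699 ,
        1.34990016, -0.08848851]), 'joint_velocities': array([-0.00024068,  0.00074979,  0.00121651,  0.00033812,  0.00185354,
       -0.00070111,  0.00184014]), 'tau': array([-1.68702854e-05, -6.25464821e+01,  4.89346089e-02, -3.91600728e+01,
        1.62083498e-02,  9.94661590e-03,  1.05291349e-05]), 'position': array([0.26933407, 0.56355347, 0.23048811]), 'ee_rot': array([ 8.45927343e-01,  5.33297650e-01, -6.13986633e-04,  4.12769918e-04]), 'ft_force': array([-0.29076429,  0.34021376,  0.12469831]), 'torque': array([-0.00647146,  0.03115542, -0.00708073]), 'grip_width': 0.9978688621745415}
side {'fx': 410.09776130721167, 'fy': 410.09776130721167, 'cx': 255.97480605001257, 'cy': 187.4050142830074, 'xyz': array([0.94647739, 0.62411129, 0.85020039]), 'rotation': array([0.10023441, 0.39570861, 0.87931483, 0.24530222])}
top {'fx': 494.95863531218566, 'fy': 494.95863531218566, 'cx': 267.2291641466529, 'cy': 195.7818443617722, 'xyz': array([ 0.39288342, -0.08565914,  1.53609867]), 'rotation': array([ 0.04551274, -0.04587548, -0.6960949 ,  0.71503561])}
```

View pics/side0.png

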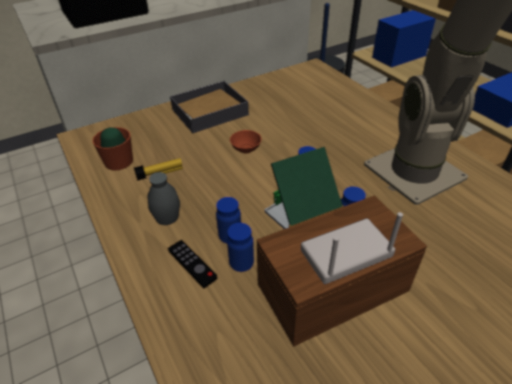

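View pics/top0.png

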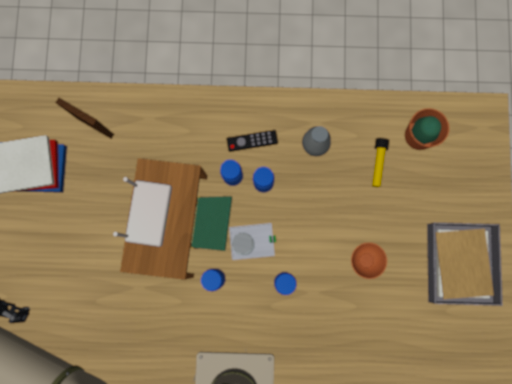

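Side: organiser around (340,265), flap raised at (308,185), a little of the clip at (277,196). Top: organiser at (160,220), flap (212,223), tray (252,241) with the clear jar at (243,243) and green clip (272,239). There are blue decoys at (232,172), (263,179), (213,280) and (285,284).

```bash
cat > h.py <<'E'
import numpy as np, cv2
from scipy.spatial.transform import Rotation as R
from workcell import manip, cams
def cam(n):
    p=cams.camera_params(n); return p, R.from_quat(p['rotation']).as_matrix()
def ray(n,u,v):
    p,M=cam(n); d=M@np.array([(u-p['cx'])/p['fx'],-(v-p['cy'])/p['fy'],-1]); return p['xyz'],d
def onz(n,u,v,z):
    o,d=ray(n,u,v); return o+d*(z-o[2])/d[2]
def tri(a,b):
    (o1,d1),(o2,d2)=ray('top',*a),ray('side',*b)
    s=np.linalg.lstsq(np.c_[d1,-d2],o2-o1,rcond=None)[0]
    p,q=o1+s[0]*d1,o2+s[1]*d2; return (p+q)/2,np.linalg.norm(p-q)
def proj(n,X):
    p,M=cam(n); c=M.T@(np.asarray(X)-p['xyz']); return np.array([p['cx']+p['fx']*c[0]/-c[2], p['cy']-p['fy']*c[1]/-c[2]])
def blobs(im,lo,hi,amin=8):
    m=cv2.inRange(cv2.cvtColor(im,cv2.COLOR_RGB2HSV),lo,hi)
    n,l,s,c=cv2.connectedComponentsWithStats(m)
    return [(s[i].tolist(),c[i].round(1).tolist(),cv2.minAreaRect(np.argwhere(l==i)[:,::-1].astype(np.float32))) for i in range(1,n) if s[i,4]>=amin]
E
python3 - <<'E'
from h import *
for n in ('top','side'):
    im=cv2.imread(f'pics/{n}0.png')[:,:,::-1].copy()
    print(n); [print(b[0],b[1],cv2.boxPoints(b[2]).round(1).tolist()) for b in blobs(im,(50,80,20),(95,255,255),8)]
t=cv2.imread('pics/top0.png'); s=cv2.imread('pics/side0.png')
a=cv2.resize(t[140:300,110:300],None,fx=4.2,fy=3.7,interpolation=cv2.INTER_CUBIC)
a=cv2.resize(t[150:300,110:300],None,fx=4,fy=4,interpolation=cv2.INTER_CUBIC); cv2.imwrite('pics/tc.png',a)
b=cv2.resize(s[140:340,200:430],None,fx=3,fy=3,interpolation=cv2.INTER_CUBIC); cv2.imwrite('pics/sc.png',b)
E
```

```text
top
[413, 117, 27, 26, 518] [426.5, 128.9] [[409.0, 129.0], [427.5, 110.5], [444.5, 127.5], [426.0, 146.0]]
[192, 197, 39, 53, 1612] [211.5, 222.6] [[191.6999969482422, 245.6999969482422], [198.1999969482422, 193.1999969482422], [230.5, 197.1999969482422], [223.89999389648438, 249.6999969482422]]
[274, 236, 2, 6, 8] [274.2, 238.8] [[274.0, 236.0], [275.0, 236.0], [275.0, 241.0], [274.0, 241.0]]
side
[102, 129, 22, 17, 291] [111.0, 137.2] [[102.0, 129.0], [123.0, 129.0], [123.0, 145.0], [102.0, 145.0]]
[273, 148, 69, 76, 3439] [305.6, 185.5] [[263.29998779296875, 166.89999389648438], [323.0, 147.0], [342.79998779296875, 206.39999389648438], [283.1000061035156, 226.3000030517578]]
```

View pics/tc.png

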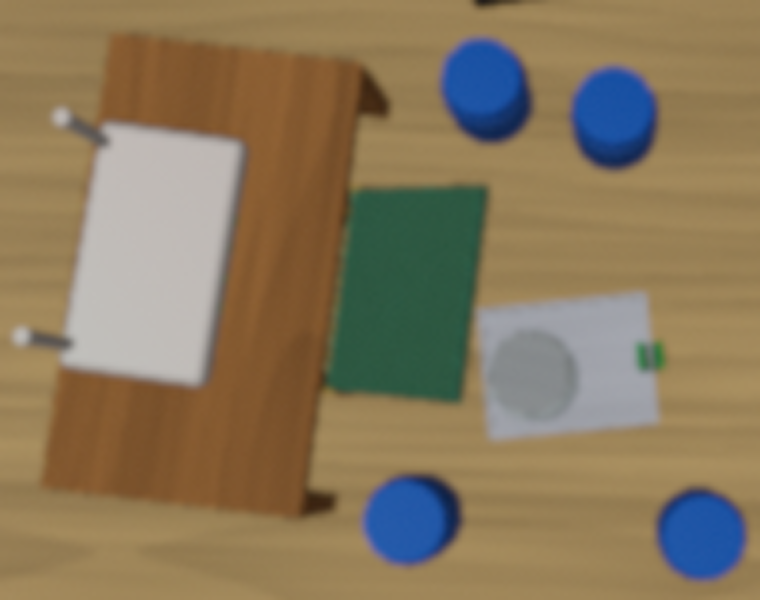

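View pics/sc.png

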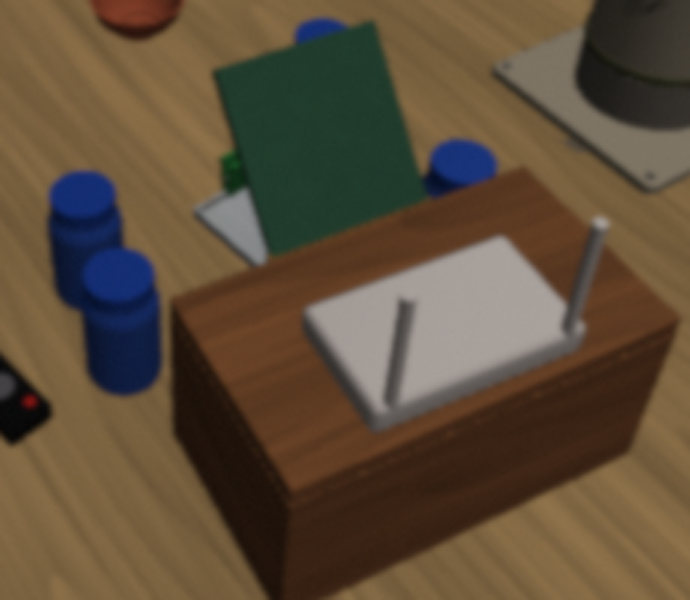

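Crops: roof corners and tray rim corners are clear from above. In the side view the clip (232,170 in the crop) is partly hidden by the flap, and the tray's +x front corners show. Blue decoys stand on both sides of the tray's path.

Run:
```python
from h import *
np.set_printoptions(precision=4,suppress=True)
T=lambda x,y:(110+x/4,150+y/4); S=lambda x,y:(200+x/3,140+y/3)
pr={'F+':((357,62),(175,302)),'B+':((110,35),(290,495)),'B-':((42,487),(678,318)),'F-':((302,517),(525,170)),
'flapfree+':((487,187),(216,72)),'flapfree-':((461,402),(375,22)),'clip?':((650,350),(230,155))}
for k,(a,b) in pr.items(): print(k,*tri(T(*a),S(*b)))
P={k:onz('top',*T(*a),.168) for k,(a,b) in pr.items() if len(k)==2}
print(P)
c=sum(P.values())/4; print('org centre',c)
for a,b in (('F+','B+'),('F-','B-'),('F-','F+'),('B-','B+')):
    d=P[b]-P[a]; print(a,b,np.linalg.norm(d),np.degrees(np.arctan2(d[1],d[0])))
print('side',{k:onz('side',*S(*b),.168) for k,(a,b) in pr.items() if len(k)==2})
tr=[onz('top',*T(*q),.012) for q in ((480,308),(647,293),(660,424),(489,439))]
print('tray',np.array(tr),sum(tr)/4)
for i in range(4): d=tr[(i+1)%4]-tr[i]; print(np.linalg.norm(d),np.degrees(np.arctan2(d[1],d[0])))
print('tray side',[onz('side',*S(*q),.012) for q in ((197,212),(262,264))])
print('clip top',onz('top',*T(651,356),.05))
print('jar lid',onz('top',*T(538,362),.12),onz('top',*T(533,375),.12))
for q in ((487,80),(614,105),(405,520),(700,535)): print('blue',onz('top',*T(*q),.12))
for q in ((487,187),(461,402)): print('flapfree z',onz('top',*T(*q),.27))
```

```text
F+ [0.6511 0.1106 0.1636] 0.002655300926248073
B+ [0.6682 0.2853 0.1599] 0.0016433221629492663
B- [0.3508 0.3124 0.1629] 0.00017915040514239304
F- [0.3337 0.1354 0.1588] 0.003661014720181891
flapfree+ [0.5518 0.0083 0.2671] 0.0026969068515713267
flapfree- [0.4123 0.0209 0.2674] 0.0056794982329652095
clip? [ 0.4609 -0.1032  0.0512] 0.0009173825117379329
{'F+': array([0.6514, 0.1092, 0.168 ]), 'B+': array([0.666 , 0.2836, 0.168 ]), 'B-': array([0.3509, 0.311 , 0.168 ]), 'F-': array([0.3354, 0.1327, 0.168 ])}
org centre [0.5009 0.2091 0.168 ]
F+ B+ 0.17505254504584378 85.22407215788382
F- B- 0.17902757978148018 85.04244874111511
F- F+ 0.3168862224386982 -4.247244659463108
B- B+ 0.31630697235828753 -4.966158391262473
side {'F+': array([0.652 , 0.1147, 0.168 ]), 'B+': array([0.6721, 0.2888, 0.168 ]), 'B-': array([0.3553, 0.3147, 0.168 ]), 'F-': array([0.3404, 0.143 , 0.168 ])}
tray [[ 0.4911  0.0282  0.012 ]
 [ 0.5061 -0.1     0.012 ]
 [ 0.4062 -0.1125  0.012 ]
 [ 0.3913  0.0177  0.012 ]] [ 0.4487 -0.0416  0.012 ]
0.12910209463871533 -83.32289606626931
0.1007118199839745 -172.876372972349
0.13105375884926485 96.50644203848927
0.10032518234700408 6.011063585893851
tray side [array([ 0.5084, -0.0878,  0.012 ]), array([0.4931, 0.0009, 0.012 ])]
clip top [ 0.4562 -0.1038  0.05  ]
jar lid [ 0.4468 -0.0226  0.12  ] [ 0.4374 -0.0193  0.12  ]
blue [0.6498 0.0211 0.12  ]
blue [ 0.6339 -0.0716  0.12  ]
blue [0.3332 0.0676 0.12  ]
blue [ 0.3283 -0.1407  0.12  ]
flapfree z [0.5526 0.0073 0.27  ]
flapfree z [0.4144 0.0188 0.27  ]
```

```bash
cat >> h.py <<'E'
def pose(head,tilt):
    "tool z tilted by tilt deg from down towards heading head (deg); tool x horizontal at head-90"
    h=np.radians(head-90); x=np.array([np.cos(h),np.sin(h),0]); u=np.array([-x[1],x[0],0])
    z=u*np.sin(np.radians(tilt))-np.array([0,0,1])*np.cos(np.radians(tilt))
    return np.c_[x,np.cross(z,x),z]
def row(p,head,tilt,M0=None,p0=None,grasp=False):
    o=manip.get_obs(); M0=R.from_quat(o['ee_rot']).as_matrix() if M0 is None else M0
    p0=o['position'] if p0 is None else p0
    M1=pose(head,tilt); p=np.array(p,float)+(0.019*M1[:,2] if grasp else 0)
    return np.r_[R.from_matrix(M0.T@M1).as_rotvec(degrees=True).round(1),(M0.T@(p-p0)).round(4)].tolist()
ORG=np.array([.502,.211]); OH=85.2
def org(x,y,z):
    c,s=np.cos(np.radians(OH)),np.sin(np.radians(OH)); return np.array([ORG[0]+c*x-s*y,ORG[1]+s*x+c*y,z])
def inorg(p):
    c,s=np.cos(np.radians(OH)),np.sin(np.radians(OH)); d=np.asarray(p)[:2]-ORG; return np.array([c*d[0]+s*d[1],-s*d[0]+c*d[1]])
E
python3 - <<'E'
from h import *
print(row((.36,.40,.42),60,0)); print(row((.45,.2,.42),80,0)); print(row((.48,-.2,.40),96.7,0))
E
```

```text
[0.1, 0.1, 94.5, -0.1088, 0.1523, -0.1893]
[0.1, 0.1, 74.5, -0.2504, 0.3198, -0.1891]
[0.0, 0.1, 57.8, -0.5983, 0.5194, -0.1686]
```

Emit:
move_arm(
  moves=[
    [0,0,0,0,0,-0.1,0.06],
    [0,0,0,0,0,-0.19,0.06],
    [0,0,10,-0.11,0.15,-0.19,0.06],
    [0,0,20,-0.11,0.15,-0.19,0.06],
    [0,0,30,-0.25,0.32,-0.19,0.06],
    [0,0,35,-0.25,0.32,-0.19,0.06],
    [0,0,40,-0.25,0.32,-0.19,0.06],
    [0,0,45,-0.25,0.32,-0.19,0.06],
    [0,0,50,-0.25,0.32,-0.19,0.06],
    [0,0,57.8,-0.25,0.32,-0.19,0.06],
  ],
)

```text
clock: 1.1
position: [0.4423, 0.2157, 0.4187]
ee_rot: [0.998, 0.056, -0.0, -0.0]
ft_force: [0.1, 0.2, -0.5]
grip_width: 0.698
```

Run:
```python
from h import *
print(row((.48,-.2,.40),96.7,0)); print(row((.47,-.23,.3),96.7,45))
```

```text
[-0.0, 0.0, -0.3, -0.0092, 0.4173, 0.0185]
[45.0, -0.1, -0.2, -0.0225, 0.446, 0.1185]
```

Emit:
move_arm(
  moves=[
    [0,0,0,-0.01,0.42,0.02,0.06],
    [0,0,0,-0.01,0.42,0.02,0.06],
    [0,0,0,-0.01,0.42,0.02,0.06],
    [0,0,0,-0.01,0.42,0.02,0.06],
    [8,0,0,-0.01,0.42,0.02,0.06],
    [16,0,0,-0.01,0.42,0.02,0.06],
    [24,0,0,-0.01,0.42,0.02,0.06],
    [32,0,0,-0.02,0.446,0.118,0.06],
    [40,0,0,-0.02,0.446,0.118,0.06],
    [45,0,-0.3,-0.02,0.446,0.118,0.06],
  ],
)

```text
clock: 2.1
position: [0.4743, -0.2143, 0.3122]
ee_rot: [0.926, 0.056, -0.023, -0.373]
ft_force: [1.3, 1.0, 1.5]
grip_width: 0.705
```

Run:
```python
from h import *
o=manip.get_obs();print(o['position'],o['joint_pos'].round(2))
c=np.array([.456,-.1045,.034])
a=pose(96.7,45)[:,2]
print(row(c-.12*a,96.7,45,grasp=True)); print(row(c,96.7,45,grasp=True))
```

```text
[ 0.47434812 -0.21429157  0.31215368] [ 0.12  0.55  0.81  1.37 -0.8   2.05  0.98]
[1.1, 0.2, 0.1, -0.0049, 0.1146, 0.1766]
[1.1, 0.2, 0.1, -0.0044, 0.1122, 0.2966]
```

Emit:
move_arm(
  moves=[
    [1,0,0,-0.005,0.06,0.09,0.06],
    [1,0,0,-0.005,0.113,0.15,0.06],
    [1,0,0,-0.005,0.113,0.177,0.06],
    [1,0,0,-0.005,0.113,0.177,0.06],
    [1,0,0,-0.005,0.113,0.177,0.06],
    [1,0,0,-0.005,0.113,0.177,0.06],
    [1,0,0,-0.005,0.113,0.177,0.06],
    [1,0,0,-0.005,0.113,0.177,0.06],
  ],
)

```text
clock: 2.9
position: [0.4652, -0.175, 0.1103]
ee_rot: [0.924, 0.056, -0.022, -0.377]
ft_force: [-1.1, -0.5, 0.7]
grip_width: 0.7
```

```bash
cat > st.py <<'E'
from h import *
o=manip.get_obs(); np.set_printoptions(precision=4,suppress=True)
M=R.from_quat(o['ee_rot']).as_matrix()
print(o['clock'],o['position'],'q',o['joint_pos'].round(2),'grip',round(o['grip_width'],3),'F',o['ft_force'].round(1))
print('tilt',np.degrees(np.arccos(-M[2,2])).round(1),'xhead',np.degrees(np.arctan2(M[1,0],M[0,0])).round(1),'xz',M[2,0].round(3),'inorg tcp',inorg(o['position']),'grasp',(o['position']-.019*M[:,2]),inorg(o['position']-.019*M[:,2]))
E
python3 - <<'E'
import st; from h import *
for n in ("side","top"):
    im=cams.camera(n); cv2.imwrite(f"pics/{n}1.png",im[:,:,::-1])
s=cv2.imread('pics/side1.png')[110:290,180:400]; t=cv2.imread('pics/top1.png')[150:300,170:320]
cv2.imwrite('pics/c1.png',np.vstack([cv2.resize(s,(440,360),interpolation=2)]) if 0 else np.hstack([cv2.resize(s,(440,360),interpolation=2),cv2.resize(t,(360,360),interpolation=2)]))
E
```

```text
2.9 [ 0.4652 -0.175   0.1103] q [ 0.09  0.69  0.73  1.65 -0.84  1.73  1.19] grip 0.7 F [-1.1 -0.5  0.7]
tilt 44.4 xhead 7.0 xz 0.001 inorg tcp [-0.3877  0.0044] grasp [ 0.4668 -0.1882  0.1239] [-0.4007  0.0017]
```

View pics/c1.png

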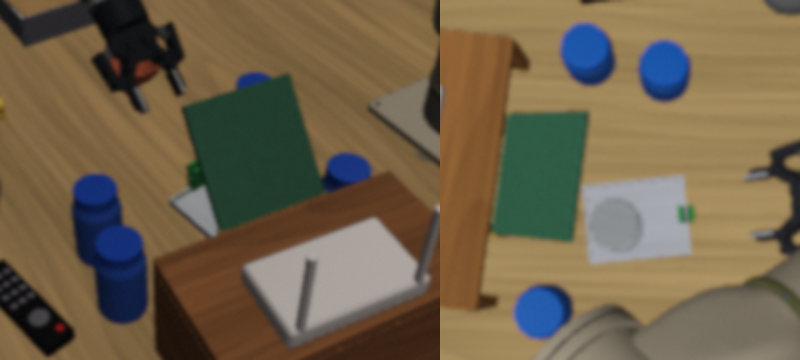

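Gripper open behind the clip (top crop: fingers at (755,175) and (755,235), clip at (686,214)). The path to the clip is free.

Run:
```python
from h import *
o=manip.get_obs(); print(proj('top',o['position']), 'seen mid ~',(170+315/2.4,150+205/2.4))
c=np.array([.456,-.1045,.034])
print(row(c,96.7,45,grasp=True))
```

```text
[297.66948577 235.71783448] seen mid ~ (301.25, 235.41666666666669)
[0.6, 0.2, 0.2, -0.0004, 0.0025, 0.1225]
```

Emit:
move_arm(
  moves=[
    [0.6,0,0,0,0.002,0.03,0.055],
    [0.6,0,0,0,0.002,0.06,0.05],
    [0.6,0,0,0,0.002,0.085,0.05],
    [0.6,0,0,0,0.002,0.105,0.05],
    [0.6,0,0,0,0.002,0.122,0.05],
    [0.6,0,0,0,0.002,0.122,0.05],
    [0.6,0,0,0,0.002,0.122,0.05],
  ],
)

```text
clock: 3.7
position: [0.4543, -0.0907, 0.0205]
ee_rot: [0.922, 0.056, -0.024, -0.383]
ft_force: [-0.1, -0.2, -0.4]
grip_width: 0.583
```

Run:
```python
import st; from h import *
t=cams.camera('top'); s=cams.camera('side')
cv2.imwrite('pics/c2.png',cv2.hconcat([cv2.resize(t[200:290,200:320],(480,360),interpolation=2),cv2.resize(s[130:250,220:320],(300,360),interpolation=2)])[:,:,::-1])
```

```text
3.7 [ 0.4543 -0.0907  0.0205] q [ 0.    0.73  0.66  1.83 -0.93  1.53  1.24] grip 0.583 F [-0.1 -0.2 -0.4]
tilt 45.1 xhead 7.0 xz -0.001 inorg tcp [-0.3046  0.0223] grasp [ 0.4559 -0.104   0.0339] [-0.3178  0.0195]
```

View pics/c2.png

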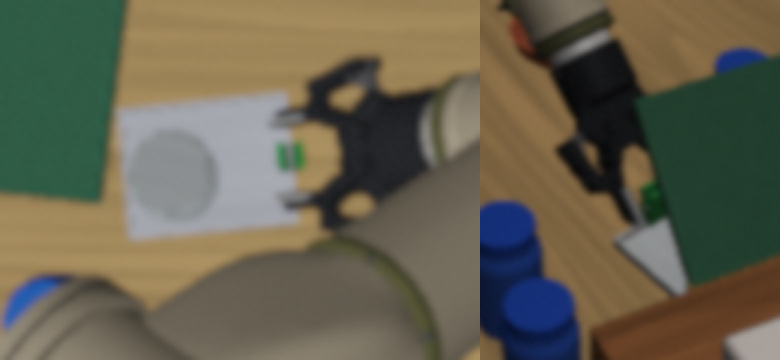

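Emit:
move_arm(
  moves=[
    [0,0,0,0,0,0,0.03],
    [0,0,0,0,0,0,0.015],
    [0,0,0,0,0,0,0.012],
    [0,0,0,0,0,0,0.012],
    [0,0,0,0,0,0,0.012],
    [0,0,0,0,0,0,0.012],
    [0,0,0,0,0,0,0.012],
  ],
  grip_force=30,
)

```text
clock: 4.5
position: [0.4544, -0.0908, 0.0203]
ee_rot: [0.922, 0.056, -0.023, -0.383]
ft_force: [1.1, -4.2, 5.9]
grip_width: 0.253
```

Run:
```python
import st; from h import *
def tgt(x,y,yaw,tilt):
    u=np.radians(yaw); g=org(x-.0635*np.cos(u),y-.0635*np.sin(u),.0339); return row(g,OH+yaw,tilt,grasp=True)
print('now',inorg([.4487,-.0416]))
for a in ((-.252,.031,11.8,45),(-.23,.022,8,46),(-.205,.010,3.5,48),(-.18,0,0,50),(-.16,0,0,50),(-.1,0,0,50)): print(a,tgt(*a))
```

```text
4.5 [ 0.4544 -0.0908  0.0203] q [ 0.    0.73  0.66  1.83 -0.93  1.53  1.24] grip 0.253 F [ 1.1 -4.2  5.9]
tilt 45.1 xhead 6.9 xz -0.0 inorg tcp [-0.3047  0.0221] grasp [ 0.4561 -0.1041  0.0337] [-0.3178  0.0194]
now [-0.2562  0.032 ]
(-0.252, 0.031, 11.8, 45) [-0.1, -0.0, -0.1, 0.0021, -0.0025, 0.0022]
(-0.23, 0.022, 8, 46) [0.9, 2.7, 2.6, 0.0121, -0.0168, 0.0163]
(-0.205, 0.01, 3.5, 48) [2.9, 6.0, 5.6, 0.0251, -0.0333, 0.0321]
(-0.18, 0, 0, 50) [4.9, 8.7, 7.9, 0.0371, -0.0502, 0.0483]
(-0.16, 0, 0, 50) [4.9, 8.7, 7.9, 0.0411, -0.064, 0.0622]
(-0.1, 0, 0, 50) [4.9, 8.7, 7.9, 0.0533, -0.1055, 0.1038]
```

```bash
cat >> h.py <<'E'
def tgt(x,y,yaw,tilt=45,z=.0337):
    u=np.radians(yaw); g=org(x-.0635*np.cos(u),y-.0635*np.sin(u),z); return row(g,OH+yaw,tilt,grasp=True)
E
python3 - <<'E'
from h import *
for a in ((-.252,.0305,11,45),(-.244,.027,9.5,45),(-.236,.023,8,45),(-.228,.019,6.5,45),(-.22,.015,5,45),(-.21,.010,3.5,45),(-.20,.005,2,45),(-.19,0.002,0.5,45),(-.18,0,0,45),(-.175,0,0,45)): print(tgt(*a))
E
```

```text
[-0.1, 0.5, 0.5, 0.0019, -0.0022, 0.0023]
[-0.1, 1.6, 1.6, 0.0056, -0.0073, 0.0074]
[-0.1, 2.7, 2.6, 0.0099, -0.0123, 0.0124]
[-0.1, 3.7, 3.7, 0.0141, -0.0173, 0.0174]
[-0.1, 4.8, 4.7, 0.0183, -0.0224, 0.0225]
[-0.1, 5.8, 5.8, 0.024, -0.0287, 0.0288]
[-0.1, 6.9, 6.9, 0.0296, -0.035, 0.0352]
[-0.1, 8.0, 7.9, 0.0333, -0.0417, 0.0419]
[-0.1, 8.3, 8.3, 0.0368, -0.0484, 0.0486]
[-0.1, 8.3, 8.3, 0.0379, -0.0518, 0.052]
```

Emit:
move_arm(
  moves=[
    [0,0.5,0.5,0.0019,-0.0022,0.0023,0.012],
    [0,1.6,1.6,0.0056,-0.0073,0.0074,0.012],
    [0,2.7,2.6,0.0099,-0.0123,0.0124,0.012],
    [0,3.7,3.7,0.0141,-0.0173,0.0174,0.012],
    [0,4.8,4.7,0.0183,-0.0224,0.0225,0.012],
    [0,5.8,5.8,0.024,-0.0287,0.0288,0.012],
    [0,6.9,6.9,0.0296,-0.035,0.0352,0.012],
    [0,8,7.9,0.0333,-0.0417,0.0419,0.012],
    [0,8.3,8.3,0.0368,-0.0484,0.0486,0.012],
    [0,8.3,8.3,0.0379,-0.0518,0.052,0.012],
  ],
)

```text
clock: 5.5
position: [0.4829, -0.0129, 0.0203]
ee_rot: [0.923, -0.039, 0.016, -0.383]
ft_force: [-0.7, -5.7, 6.5]
grip_width: 0.255
```

Run:
```python
import st; from h import *
t=cams.camera('top'); s=cams.camera('side')
cv2.imwrite('pics/top3.png',t[:,:,::-1]);cv2.imwrite('pics/side3.png',s[:,:,::-1])
cv2.imwrite('pics/c3.png',cv2.hconcat([cv2.resize(t[180:290,170:290],(436,400),interpolation=2),cv2.resize(s[130:260,220:335],(354,400),interpolation=2)])[:,:,::-1])
```

```text
5.5 [ 0.4829 -0.0129  0.0203] q [-0.13  0.62  0.65  1.98 -1.1   1.37  1.07] grip 0.255 F [-0.7 -5.7  6.5]
tilt 45.1 xhead -4.8 xz -0.001 inorg tcp [-0.2247  0.0003] grasp [ 0.4818 -0.0263  0.0337] [-0.2382  0.0002]
```

View pics/c3.png

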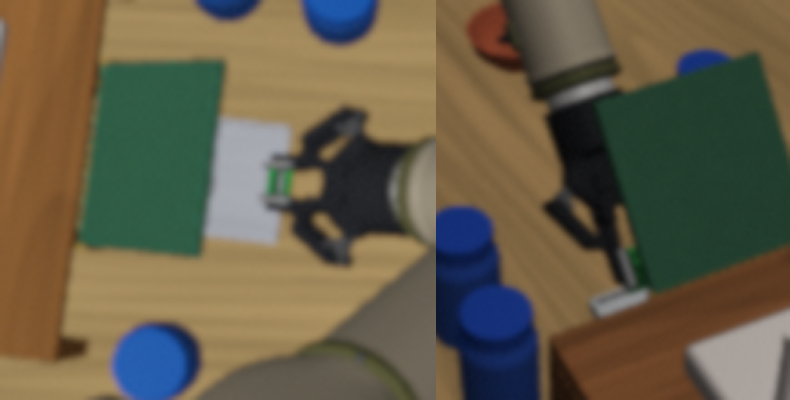

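Tray now parallel to the organiser, partly under the flap (top crop: rear rim corners (290,127) and (277,243)). I'll check its lateral position against the lane.

Run:
```python
from h import *
T=lambda x,y:(170+x/3.633,180+y/3.636)
a=onz('top',*T(290,127),.012);b=onz('top',*T(277,243),.012)
print(inorg(a),inorg(b),np.degrees(np.arctan2(*(b-a)[1::-1]))-90, np.linalg.norm(a-b))
# clip
print(inorg(onz('top',*T(280,182),.05)))
# flap: side edges -> lane centre check
h=[inorg(onz('top',*T(*q),.16)) for q in ((103,62),(80,243))]; f=[inorg(onz('top',*T(*q),.267)) for q in ((225,62),(200,255))]; print('hinge',h,'free',f)
for i,x in enumerate((-.17,-.155,-.145,-.135,-.125,-.11,-.095,-.08)): print(x,tgt(x,0,0))
```

```text
[-0.2394299  -0.04822293] [-0.23978921  0.0504153 ] 85.4087120387033 0.09863887876974803
[-0.23807667  0.00122285]
hinge [array([-0.09668153, -0.06938918]), array([-0.09706096,  0.07020874])] free [array([-0.19908713, -0.06705894]), array([-0.19794078,  0.07029191])]
-0.17 [-0.1, 0.1, -0.0, 0.0003, -0.0028, 0.0029]
-0.155 [-0.1, 0.1, -0.0, 0.0003, -0.0134, 0.0135]
-0.145 [-0.1, 0.1, -0.0, 0.0003, -0.0204, 0.0206]
-0.135 [-0.1, 0.1, -0.0, 0.0003, -0.0275, 0.0277]
-0.125 [-0.1, 0.1, -0.0, 0.0003, -0.0345, 0.0348]
-0.11 [-0.1, 0.1, -0.0, 0.0003, -0.0451, 0.0454]
-0.095 [-0.1, 0.1, -0.0, 0.0003, -0.0557, 0.056]
-0.08 [-0.1, 0.1, -0.0, 0.0004, -0.0663, 0.0667]
```

Emit:
move_arm(
  moves=[
    [0,0,0,0,-0.004,0.004,0.012],
    [0,0,0,0,-0.01,0.01,0.012],
    [0,0,0,0,-0.017,0.017,0.012],
    [0,0,0,0,-0.024,0.024,0.012],
    [0,0,0,0,-0.031,0.031,0.012],
    [0,0,0,0,-0.039,0.039,0.012],
    [0,0,0,0,-0.047,0.047,0.012],
    [0,0,0,0,-0.055,0.055,0.012],
    [0,0,0,0,-0.062,0.062,0.012],
    [0,0,0,0,-0.066,0.066,0.012],
  ],
)

```text
clock: 6.6
position: [0.4908, 0.0801, 0.0203]
ee_rot: [0.923, -0.039, 0.016, -0.383]
ft_force: [-0.8, -6.7, 5.6]
grip_width: 0.255
```

Run:
```python
import st; from h import *
t=cams.camera('top'); s=cams.camera('side')
cv2.imwrite('pics/c4.png',cv2.hconcat([cv2.resize(t[180:300,160:290],(390,360),interpolation=2),cv2.resize(s[90:250,220:400],(405,360),interpolation=2)])[:,:,::-1])
print(tgt(-.04,0,0),tgt(-.01,0,0))
```

```text
6.6 [0.4908 0.0801 0.0203] q [-0.27  0.55  0.59  2.06 -1.18  1.25  0.98] grip 0.255 F [-0.8 -6.7  5.6]
tilt 45.1 xhead -4.8 xz -0.001 inorg tcp [-0.1314  0.0002] grasp [0.4897 0.0667 0.0337] [-0.1449  0.0002]
[-0.1, 0.1, -0.0, 0.0004, -0.0286, 0.0288] [-0.1, 0.1, -0.0, 0.0004, -0.0497, 0.0501]
```

View pics/c4.png

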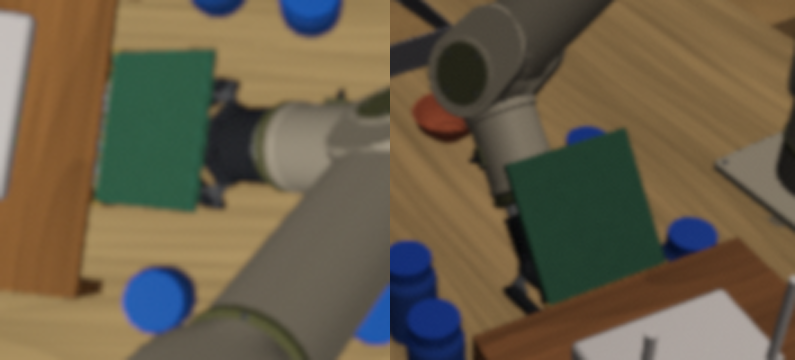

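Tray front is in the lane; flap untouched, wrist clear below it and forearm on the robot side. Any contact with the flap would only lift it gently, so I continue.

Emit:
move_arm(
  moves=[
    [0,0,0,0,-0.003,0.003,0.012],
    [0,0,0,0,-0.009,0.009,0.012],
    [0,0,0,0,-0.015,0.015,0.012],
    [0,0,0,0,-0.021,0.021,0.012],
    [0,0,0,0,-0.027,0.027,0.012],
    [0,0,0,0,-0.033,0.033,0.012],
    [0,0,0,0,-0.039,0.039,0.012],
    [0,0,0,0,-0.044,0.044,0.012],
    [0,0,0,0,-0.048,0.048,0.012],
    [0,0,0,0,-0.051,0.051,0.012],
  ],
)

```text
clock: 7.7
position: [0.4968, 0.1514, 0.0203]
ee_rot: [0.923, -0.039, 0.016, -0.383]
ft_force: [-0.5, -6.8, 7.8]
grip_width: 0.25
```

Emit:
move_arm(
  moves=[
    [0,0,0,0,0,0,0.012],
    [0,0,0,0,0,0,0.012],
  ],
)

```text
clock: 7.9
position: [0.4967, 0.1521, 0.0203]
ee_rot: [0.923, -0.039, 0.015, -0.383]
ft_force: [2.3, -0.5, 3.2]
grip_width: 0.252
```

Run:
```python
import st; from h import *
t=cams.camera('top'); s=cams.camera('side')
cv2.imwrite('pics/c5.png',cv2.hconcat([cv2.resize(t[180:300,160:290],(390,360),interpolation=2),cv2.resize(s[90:250,220:400],(405,360),interpolation=2)])[:,:,::-1])
```

```text
7.9 [0.4967 0.1521 0.0203] q [-0.34  0.51  0.5   2.09 -1.23  1.13  0.9 ] grip 0.252 F [ 2.3 -0.5  3.2]
tilt 45.1 xhead -4.8 xz -0.002 inorg tcp [-0.0592  0.0003] grasp [0.4956 0.1386 0.0337] [-0.0726  0.0003]
```

View pics/c5.png

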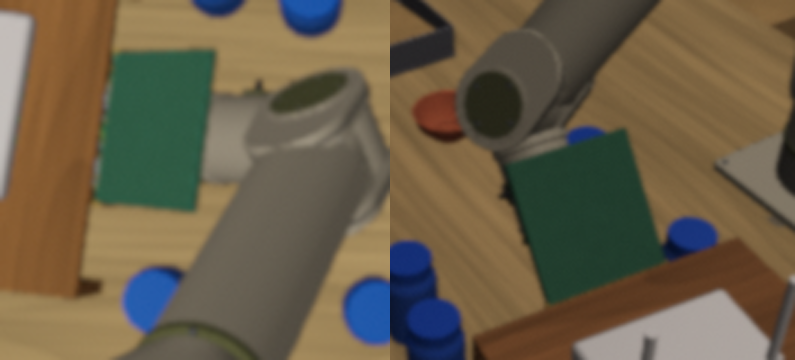

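Emit:
move_arm(
  moves=[
    [0,0,0,0,-0.0015,0.0015,0.012],
    [0,0,0,0,-0.003,0.003,0.012],
    [0,0,0,0,-0.003,0.003,0.012],
    [0,0,0,0,-0.003,0.003,0.025],
    [0,0,0,0,-0.003,0.003,0.04],
    [0,0,0,0,-0.003,0.003,0.05],
    [0,0,0,0,-0.003,0.003,0.05],
    [0,0,0,0,-0.003,0.003,0.05],
  ],
)

```text
clock: 8.8
position: [0.4964, 0.1559, 0.0196]
ee_rot: [0.923, -0.039, 0.015, -0.383]
ft_force: [-1.0, -4.6, -2.3]
grip_width: 0.586
```

Run:
```python
import st
```

```text
8.8 [0.4964 0.1559 0.0196] q [-0.35  0.51  0.49  2.09 -1.23  1.12  0.89] grip 0.586 F [-1.  -4.6 -2.3]
tilt 45.1 xhead -4.8 xz -0.003 inorg tcp [-0.0554  0.001 ] grasp [0.4953 0.1425 0.0331] [-0.0689  0.0009]
```

Emit:
move_arm(
  moves=[
    [0,0,0,0,0,-0.008,0.05],
    [0,0,0,0,0,-0.025,0.05],
    [0,0,0,0,0.01,-0.05,0.05],
    [0,0,0,0,0.02,-0.08,0.05],
    [0,0,0,0,0.03,-0.12,0.05],
    [0,0,0,0,0.03,-0.16,0.04],
    [0,0,0,0,0.03,-0.2,0.02],
    [0,0,0,0,0.03,-0.24,0.01],
    [0,0,0,0,0.03,-0.27,0.0],
    [0,0,0,0,0.03,-0.27,0.0],
  ],
)

```text
clock: 9.8
position: [0.4801, -0.0588, 0.1924]
ee_rot: [0.923, -0.04, 0.018, -0.383]
ft_force: [-0.1, 0.3, -1.1]
grip_width: -0.0
```

Run:
```python
import st; from h import *
t=cams.camera('top'); s=cams.camera('side')
cv2.imwrite('pics/c6.png',cv2.hconcat([cv2.resize(t[170:300,150:290],(390,360),interpolation=2),cv2.resize(s[90:250,220:400],(405,360),interpolation=2)])[:,:,::-1])
for im,n in ((t,'top'),(s,'side')): 
  for b in blobs(im,(50,80,20),(95,255,255),8): print(n,b[0],b[1],cv2.boxPoints(b[2]).round(1).tolist())
```

```text
9.8 [ 0.4801 -0.0588  0.1924] q [-0.11  0.35  0.72  1.86 -0.87  1.57  0.8 ] grip -0.0 F [-0.1  0.3 -1.1]
tilt 45.0 xhead -5.0 xz 0.002 inorg tcp [-0.2707 -0.0008] grasp [ 0.4789 -0.0722  0.2058] [-0.2841 -0.0007]
top [413, 117, 27, 26, 517] [426.5, 128.9] [[409.0, 129.0], [427.5, 110.5], [444.5, 127.5], [426.0, 146.0]]
top [192, 197, 39, 53, 1639] [211.2, 222.6] [[190.6999969482422, 245.60000610351562], [197.5, 193.0], [230.5, 197.1999969482422], [223.6999969482422, 249.8000030517578]]
side [102, 129, 22, 17, 293] [111.0, 137.2] [[102.0, 145.0], [102.0, 129.0], [123.0, 129.0], [123.0, 145.0]]
side [273, 148, 69, 76, 3355] [306.3, 185.1] [[270.5, 162.8000030517578], [322.6000061035156, 145.8000030517578], [342.70001220703125, 207.10000610351562], [290.6000061035156, 224.10000610351562]]
```

View pics/c6.png

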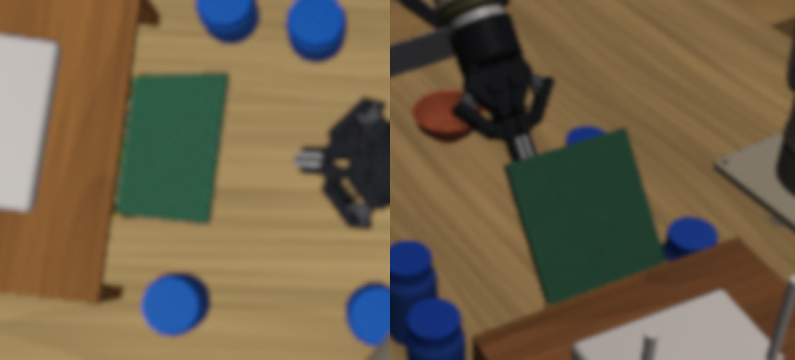

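Flap still at about 2.38 rad and fingers shut, clear of it. Next I go over the flap and sweep it down.

```bash
cat >> h.py <<'E'
def fl(th,phi,rho=.12,extra=0.):
    t=np.radians(th); al=np.radians(phi-(90-th)); d=.005+.011*abs(np.sin(al))+extra
    x=-.097-rho*np.sin(t)-d*np.cos(t); z=.16-rho*np.cos(t)+d*np.sin(t)
    return row(org(x,0,z),OH,phi), (round(x,4),round(z,4))
E
python3 - <<'E'
from h import *
print(row(org(-.271,0,.30),OH,30)); print(row(org(-.2,0,.35),OH,0)); print(row(org(-.155,0,.31),OH,0)); print(fl(137,0,extra=.025))
E
```

```text
[-15.1, 0.1, -0.0, 0.0001, -0.0755, -0.0806]
[-45.1, 0.1, -0.0, 0.0001, -0.161, -0.0655]
[-45.1, 0.1, -0.0, 0.0002, -0.1644, -0.0054]
([-45.1, 0.1, -0.0, 0.0002, -0.1415, 0.023], (np.float64(-0.151), np.float64(0.2737)))
```

Emit:
move_arm(
  moves=[
    [-7,0,0,0,-0.035,-0.04,0],
    [-15,0,0,0,-0.075,-0.08,0],
    [-23,0,0,0,-0.11,-0.08,0],
    [-31,0,0,0,-0.13,-0.075,0],
    [-39,0,0,0,-0.15,-0.07,0],
    [-45,0,0,0,-0.161,-0.065,0],
    [-45,0,0,0,-0.163,-0.035,0],
    [-45,0,0,0,-0.164,-0.005,0],
    [-45,0,0,0,-0.142,0.023,0],
    [-45,0,0,0,-0.142,0.023,0],
  ],
)

```text
clock: 10.9
position: [0.4863, 0.0626, 0.269]
ee_rot: [0.999, -0.039, -0.005, 0.0]
ft_force: [0.8, -0.7, 0.5]
grip_width: -0.001
```

Run:
```python
import st; from h import *
for th in (137,130,123,116,109,102,95,88,81,74): print(th,fl(th,0 if th>90 else (90-th)*.7))
s=cams.camera('side'); t=cams.camera('top')
cv2.imwrite('pics/c7.png',cv2.hconcat([cv2.resize(t[170:300,150:290],(390,360),interpolation=2),cv2.resize(s[70:230,220:400],(405,360),interpolation=2)])[:,:,::-1])
```

```text
10.9 [0.4863 0.0626 0.269 ] q [-0.66  0.    0.45  1.76 -0.    1.39 -0.29] grip -0.001 F [ 0.8 -0.7  0.5]
tilt 0.6 xhead -4.5 xz -0.01 inorg tcp [-0.1492  0.0033] grasp [0.4865 0.0626 0.288 ] [-0.1492  0.0031]
137 ([0.1, 0.6, 0.3, 0.0033, 0.0201, 0.0123], (np.float64(-0.1693), np.float64(0.2567)))
130 ([0.1, 0.6, 0.3, 0.0033, 0.032, 0.0226], (np.float64(-0.1812), np.float64(0.2464)))
123 ([0.1, 0.6, 0.3, 0.0034, 0.0424, 0.0344], (np.float64(-0.1917), np.float64(0.2346)))
116 ([0.1, 0.6, 0.3, 0.0035, 0.0513, 0.0476], (np.float64(-0.2005), np.float64(0.2214)))
109 ([0.1, 0.6, 0.3, 0.0036, 0.0584, 0.0618], (np.float64(-0.2077), np.float64(0.2072)))
102 ([0.1, 0.6, 0.3, 0.0037, 0.0636, 0.0769], (np.float64(-0.2129), np.float64(0.1921)))
95 ([0.1, 0.6, 0.3, 0.0039, 0.0667, 0.0926], (np.float64(-0.216), np.float64(0.1764)))
88 ([1.5, 0.6, 0.3, 0.004, 0.0678, 0.1081], (np.float64(-0.2171), np.float64(0.1609)))
81 ([6.4, 0.6, 0.3, 0.0042, 0.0671, 0.1223], (np.float64(-0.2164), np.float64(0.1467)))
74 ([11.3, 0.6, 0.2, 0.0043, 0.0646, 0.1364], (np.float64(-0.214), np.float64(0.1326)))
```

View pics/c7.png

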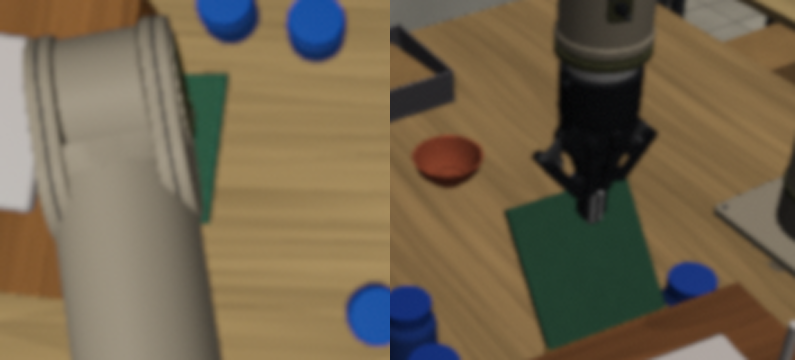

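Shut fingers stand just above the flap's outer face near its free edge. Sweep.

Emit:
move_arm(
  moves=[
    [0,0.6,0.3,0.003,0.02,0.012,0],
    [0,0.6,0.3,0.003,0.032,0.0225,0],
    [0,0.6,0.3,0.003,0.0425,0.0345,0],
    [0,0.6,0.3,0.0035,0.0515,0.0475,0],
    [0,0.6,0.3,0.0035,0.0585,0.062,0],
    [0,0.6,0.3,0.0035,0.0635,0.077,0],
    [0,0.6,0.3,0.004,0.0665,0.0925,0],
    [1.5,0.6,0.3,0.004,0.068,0.108,0],
    [6.4,0.6,0.3,0.004,0.067,0.1225,0],
    [11.3,0.6,0.2,0.004,0.0645,0.1365,0],
  ],
)

```text
clock: 12.0
position: [0.4878, -0.0034, 0.1366]
ee_rot: [0.994, -0.043, 0.009, -0.101]
ft_force: [0.0, 0.9, 1.1]
grip_width: 0.003
```

Run:
```python
import st; from h import *
for th in (68,61,54,47,40,33,26,20,15,10): print(th,fl(th,min(45,(90-th)*.7)))
s=cams.camera('side'); cv2.imwrite('pics/side8.png',s[:,:,::-1])
for b in blobs(s,(50,80,20),(95,255,255),8): print(b[0],b[1],cv2.boxPoints(b[2]).round(1).tolist())
```

```text
12.0 [ 0.4878 -0.0034  0.1366] q [-0.48  0.11  0.57  1.98 -0.3   1.08  0.14] grip 0.003 F [0.  0.9 1.1]
tilt 11.6 xhead -5.0 xz 0.009 inorg tcp [-0.2148 -0.0038] grasp [ 0.4873 -0.0072  0.1552] [-0.2186 -0.0036]
68 ([3.8, -0.5, -0.1, -0.004, -0.001, 0.0162], (np.float64(-0.2106), np.float64(0.1209)))
61 ([8.7, -0.6, -0.1, -0.0041, -0.0036, 0.0302], (np.float64(-0.2052), np.float64(0.1077)))
54 ([13.6, -0.6, -0.0, -0.0042, -0.0079, 0.0439], (np.float64(-0.1982), np.float64(0.0952)))
47 ([18.5, -0.6, -0.0, -0.0044, -0.0138, 0.0569], (np.float64(-0.1898), np.float64(0.0836)))
40 ([23.4, -0.6, 0.0, -0.0045, -0.0212, 0.0691], (np.float64(-0.1801), np.float64(0.0731)))
33 ([28.3, -0.6, 0.0, -0.0046, -0.03, 0.0804], (np.float64(-0.1693), np.float64(0.0638)))
26 ([33.2, -0.6, 0.1, -0.0047, -0.0401, 0.0905], (np.float64(-0.1573), np.float64(0.0559)))
20 ([33.4, -0.6, 0.1, -0.0048, -0.049, 0.0979], (np.float64(-0.1471), np.float64(0.0505)))
15 ([33.4, -0.6, 0.1, -0.0049, -0.057, 0.1033], (np.float64(-0.1382), np.float64(0.0468)))
10 ([33.4, -0.6, 0.1, -0.005, -0.0654, 0.1081], (np.float64(-0.129), np.float64(0.0438)))
[102, 129, 22, 17, 295] [111.1, 137.2] [[102.0, 129.0], [123.0, 129.0], [123.0, 145.0], [102.0, 145.0]]
[264, 182, 75, 42, 1591] [300.1, 202.2] [[263.70001220703125, 197.10000610351562], [326.70001220703125, 173.6999969482422], [338.29998779296875, 204.8000030517578], [275.20001220703125, 228.1999969482422]]
```

Emit:
move_arm(
  moves=[
    [3.8,-0.5,0,-0.003,-0.001,0.016,0],
    [8.7,-0.6,0,-0.004,-0.0035,0.03,0],
    [13.6,-0.6,0,-0.004,-0.008,0.044,0],
    [18.5,-0.6,0,-0.0045,-0.014,0.057,0],
    [23.4,-0.6,0,-0.0045,-0.021,0.069,0],
    [28.3,-0.6,0,-0.0045,-0.03,0.0805,0],
    [33.2,-0.6,0,-0.0045,-0.04,0.0905,0],
    [33.4,-0.6,0,-0.005,-0.049,0.098,0],
    [33.4,-0.6,0,-0.005,-0.057,0.1035,0],
    [33.4,-0.6,0,-0.005,-0.0655,0.108,0],
  ],
)

```text
clock: 13.05
position: [0.4907, 0.0831, 0.0441]
ee_rot: [0.924, -0.038, 0.015, -0.38]
ft_force: [-0.3, -2.3, -1.1]
grip_width: -0.004
```

Run:
```python
import st; from h import *
for th in (7,4,2,0): print(th,fl(th,45))
for e in (-.003,-.006,-.009): print(e,fl(0,45,extra=e))
```

```text
13.05 [0.4907 0.0831 0.0441] q [-0.16  0.46  0.45  2.05 -1.08  1.19  0.88] grip -0.004 F [-0.3 -2.3 -1.1]
tilt 44.7 xhead -4.7 xz -0.002 inorg tcp [-0.1284  0.0005] grasp [0.4896 0.0698 0.0576] [-0.1418  0.0005]
7 ([0.3, 0.2, 0.0, 0.0006, -0.0024, 0.0049], (np.float64(-0.1233), np.float64(0.0423)))
4 ([0.3, 0.2, 0.0, 0.0006, -0.0056, 0.0098], (np.float64(-0.1176), np.float64(0.0411)))
2 ([0.3, 0.2, 0.0, 0.0006, -0.0079, 0.0129], (np.float64(-0.1137), np.float64(0.0405)))
0 ([0.3, 0.2, 0.0, 0.0006, -0.0104, 0.016], (np.float64(-0.1098), np.float64(0.04)))
-0.003 ([0.3, 0.2, 0.0, 0.0006, -0.0125, 0.0181], (np.float64(-0.1068), np.float64(0.04)))
-0.006 ([0.3, 0.2, 0.0, 0.0006, -0.0146, 0.0203], (np.float64(-0.1038), np.float64(0.04)))
-0.009 ([0.3, 0.2, 0.0, 0.0006, -0.0168, 0.0224], (np.float64(-0.1008), np.float64(0.04)))
```

Force of about 2.3 N along the push matches the hinge. Now the last degrees, slowly.

Emit:
move_arm(
  moves=[
    [0,0,0,0,-0.0025,0.005,0],
    [0,0,0,0,-0.0055,0.01,0],
    [0,0,0,0,-0.008,0.013,0],
    [0,0,0,0,-0.0105,0.016,0],
    [0,0,0,0,-0.0105,0.016,0],
    [0,0,0,0,-0.0105,0.016,0],
  ],
)

```text
clock: 13.65
position: [0.4924, 0.1009, 0.0403]
ee_rot: [0.924, -0.038, 0.015, -0.381]
ft_force: [-0.3, 0.4, -1.0]
grip_width: -0.001
```

Emit:
move_arm(
  moves=[
    [0,0,0,0,-0.0007,0.0007,0],
    [0,0,0,0,-0.0014,0.0014,0],
    [0,0,0,0,-0.0014,0.0014,0],
  ],
)

```text
clock: 13.95
position: [0.4926, 0.1026, 0.0402]
ee_rot: [0.924, -0.039, 0.015, -0.381]
ft_force: [-0.4, -1.2, 0.0]
grip_width: -0.0
```

Run:
```python
import st
```

```text
13.95 [0.4926 0.1026 0.0402] q [-0.19  0.46  0.43  2.06 -1.1   1.16  0.87] grip -0.0 F [-0.4 -1.2  0. ]
tilt 44.8 xhead -4.8 xz -0.001 inorg tcp [-0.1088  0.0003] grasp [0.4915 0.0893 0.0537] [-0.1222  0.0003]
```

Emit:
move_arm(
  moves=[
    [0,0,0,0,-0.0014,0.0014,0],
    [0,0,0,0,-0.002,0.002,0],
    [0,0,0,0,-0.002,0.002,0],
  ],
)

```text
clock: 14.25
position: [0.4929, 0.1042, 0.0401]
ee_rot: [0.924, -0.039, 0.016, -0.38]
ft_force: [-2.0, -7.0, 2.8]
grip_width: -0.0
```

Emit:
move_arm(
  moves=[
    [0,0,0,0,-0.0014,0.0014,0],
    [0,0,0,0,-0.0014,0.0014,0],
  ],
)

```text
clock: 14.45
position: [0.4929, 0.1045, 0.0399]
ee_rot: [0.924, -0.04, 0.016, -0.379]
ft_force: [-6.1, -16.1, 7.0]
grip_width: 0.001
```

The force climbed to 16 N while the TCP stopped, so the flap is on its stop. Back off and check.

Emit:
move_arm(
  moves=[
    [0,0,0,0,0.004,-0.004,0],
    [0,0,0,0,0.01,-0.02,0],
    [0,0,0,0,0.01,-0.06,0],
    [0,0,0,0,0.01,-0.11,0],
    [0,0,0,0,0.01,-0.16,0],
    [0,0,0,0,0.01,-0.21,0],
    [0,0,0,0,0.01,-0.26,0],
    [0,0,0,0,0.01,-0.28,0],
    [0,0,0,0,0.01,-0.28,0],
  ],
)

```text
clock: 15.35
position: [0.4765, -0.0997, 0.2341]
ee_rot: [0.924, -0.04, 0.017, -0.38]
ft_force: [-0.3, 0.6, -0.5]
grip_width: 0.004
```

Run:
```python
import st; from h import *
s=cams.camera('side'); t=cams.camera('top')
cv2.imwrite('pics/top9.png',t[:,:,::-1])
cv2.imwrite('pics/c9.png',cv2.hconcat([cv2.resize(t[150:290,110:230],(360,420),interpolation=2),cv2.resize(s[100:340,100:430],(436,420),interpolation=2)])[:,:,::-1])
for b in blobs(t,(50,70,15),(95,255,255),5): print(b[0],b[1],cv2.boxPoints(b[2]).round(1).tolist())
for th in (0,.08,.16):  # expected outline of the flap edge (outer top/bottom) in the top view
    f=np.array([-np.sin(th),-np.cos(th)]); n=np.array([-np.cos(th),np.sin(th)])
    for y in (-.071,.071):
        q=np.array([-.097,.16])+.15*f+.005*n; print(th,y,proj('top',org(q[0],y,q[1])).round(1))
print('roof edge', proj('top',org(-.09,-.071,.168)),proj('top',org(-.09,.071,.168)))
```

```text
15.35 [ 0.4765 -0.0997  0.2341] q [ 0.03  0.32  0.64  1.76 -0.81  1.65  0.76] grip 0.004 F [-0.3  0.6 -0.5]
tilt 44.7 xhead -5.0 xz 0.002 inorg tcp [-0.3118 -0.0006] grasp [ 0.4754 -0.113   0.2476] [-0.3251 -0.0006]
[413, 117, 28, 26, 535] [426.5, 128.9] [[410.0, 122.0], [435.79998779296875, 113.4000015258789], [443.3999938964844, 136.1999969482422], [417.6000061035156, 144.8000030517578]]
[196, 201, 9, 46, 191] [200.1, 224.1] [[195.0, 245.89999389648438], [201.1999969482422, 200.89999389648438], [205.39999389648438, 201.5], [199.3000030517578, 246.39999389648438]]
0 -0.071 [206.7 202.8]
0 0.071 [200.8 248.6]
0.08 -0.071 [210.5 203.2]
0.08 0.071 [204.7 249. ]
0.16 -0.071 [214.2 203.6]
0.16 0.071 [208.5 249.4]
roof edge [195.6562 195.8559] [189.0034 246.7568]
```

View pics/c9.png

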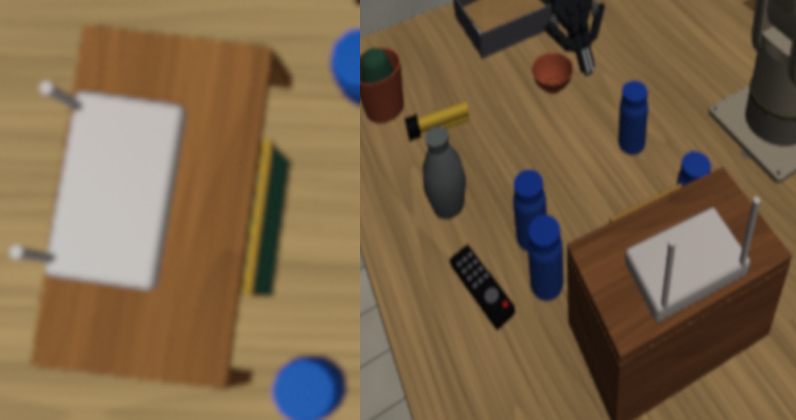

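The flap's lower edge is at columns 205–206 and about 200, against 206.7 and 200.8 predicted for 0 rad and 210 and 204 for 0.08 rad: shut. Router and bystanders are where they were. I hand in.

```bash
python3 -c "
from workcell import manip
print(manip.hand_in())"
```

```text
the job is handed in; nothing more can be done
None
```

I slid the tray, with the jar on it, into the middle lane and swung the flap shut, then handed the job in at about 15.5 s. I gripped the tray's clip with the tool tilted 45° and lined the tray up with the lane before pushing it in. I then swept the flap down with the closed fingers.

**Tray:** from the arm's position at release, tray_mid was about 5 mm in front of the organiser's origin and within 1 mm of the lane's centre line. The tray stayed at shelf height throughout the slide. I could not see the tray or jar once they were under the flap and roof, so their final state is inferred from the arm's position and the low forces.

**Flap:** it reached its stop, with the push force rising to about 16 N while the arm stood still. In the top view its lower edge lies within about 1 px of the position predicted for 0 rad, and about 4 px from the position for 0.08 rad.

**Bystanders:** the router, vase, remote, torch and key bowl showed no shift in the last pictures, judged by eye. The arm was clear of everything.

**Disagreement:** the side and top views placed the organiser about 6 mm apart along the lane. I used a value between them, which could put the tray up to about 4 mm less deep than stated, still within the 20 mm limit.

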